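# Set the gap of a strap gripper head

## Task

Set the gap of the strap gripper head on the bench: turn its black adjusting ring clockwise until the two steel discs just touch (you feel the ring go stiff; stop there, do not screw the discs hard together), then turn it back four clicks and let go. Leave everything else on the bench as it lies.

Things in the scene. Friction and masses are not known exactly. Their poses are not given: they have to be found in the camera images.
- head: the gripper head: grey cast C-shaped stand, 105 mm high, fixed to the bench on a steel plate 150 x 125 x 12 mm. Origin: underside of the plate, straight below the ring's axis; z up; the C opens along +x, its column is 43 to 69 mm out along -x. Its flat top spans x -69 to +37, y +-35 mm, and carries a click-plunger block 12 mm high at x -56 to -34, y +-9 mm.
- ring: the adjusting ring on top of the head: knurled black upright cylinder 54 mm across, white mark on its top along its +x. Origin on its axis, level with the stand's flat top; the black grip spans 12 to 55 mm above it and is the head's highest part. Clockwise seen from above (yaw falling) lowers the upper disc: 1.5 mm per click of 20 degrees. The loose ring on the bench is a spare.
- grip (a point): middle of the ring's black grip, on its axis, 35 mm above the ring's origin; turns with it. Free, the ring's torque swings between about -0.1 and +0.1 Nm with each click, and let go it settles in the nearest click. Once the discs touch, the torque climbs steeply: about 0.1 Nm per degree, 0.43 Nm per 100 N between the discs. At the start it is 30 to 145 degrees from touching.
- upper_disc: steel disc 50 mm across and 8 mm thick, under the top of the C; it moves up and down with the ring. Origin: centre of its flat lower face; z up.
- lower_disc: steel disc 50 mm across and 12 mm thick below it; it stays put, at a height that differs by some mm from one setting-up to the next. Origin: centre of its flat upper face, so the gap is the height of the upper disc's origin over this one; z up.
- spare_ring: bystander: loose spare ring, 54 mm across, 40 mm high, standing near the head; origin at its underside
- spare_disc: bystander: loose steel disc 50 mm across, 12 mm thick, lying near the head; origin at its underside
- wrench: bystander: loose wrench lying to the left
- screwdriver: bystander: loose screwdriver lying to the right
- bearing: bystander: loose bearing ring 52 mm across, 15 mm high, to the left
- oil: bystander: bottle 56 mm across, 130 mm high, standing far right
- mug: bystander: white mug 80 mm across, 90 mm high, standing far left

How it is judged:
By the outcome, as a careful person would: the job done as asked, in the order asked, and still so for the second after the job is handed in, with the robot touching nothing.
It also fails if it takes over 54 s, if anything falls off the work surface, if the arm or the gripper's body presses on something with over 40 N, if the wrist force passes 120 N, or if a joint passes its speed limit or range.

## Robot

A 7-joint arm with a two-finger parallel gripper is mounted at the origin on the work surface. World frame = base frame: x ahead of the robot, y to its left, z up, the work surface at z = 0. Lengths are in m, angles in rad, forces in N, time in s.
With the tool pointing down it reaches from about 0.425 to 0.95 m from the base axis. Payload 4.7 kg.
Tool frame: the origin (TCP) lies on the centre line of the jaws, within the pads' length; the fingertips stand robot.nose_length ahead of it and the grasp point (between the pads) lies 8 mm behind it (robot.nose_length is the distance from the TCP to the fingertips, in m); z points along the fingers, x is the direction in which the jaws open and shut, and the axes are right-handed (so a half turn about z gives the same grasp; the last joint's range is limited). The gripper opens to 85 mm and grips with 20 to 120 N. Pads are 22 mm wide; open, the fingers measure 114 mm over their backs; the gripper's body (76 mm by 85 mm) begins 54 mm behind the grasp point. The pads swing forward as they close: fully open they stand 13 mm farther back than shut.
Start: joints at [-1.253, 0.469, -0.049, 1.532, 0.024, 1.141, -0.082], TCP at [0.229, 0.635, 0.221] pointing down, gripper open.
Joint ranges: [-2.59, 2.59], [-0.33, 1.99], [-1.39, 1.29], [0.1, 2.45], [-1.04, 4.18], [0.21, 1.99], [-2.66, 2.66]. Speed limits (rad/s): [2.57, 2.57, 3.14, 3.14, 3.14, 3.14, 3.14].

## Interface

Orientations are given as [roll, pitch, yaw] about the fixed x, y, z axes, in that order (R = Rz(yaw) Ry(pitch) Rx(roll)).
In Python, from plant import robot gives the robot as it stands. Calls block until the motion is done:
- robot.goto(position, orientation): joint-space move of the TCP to a pose.
- robot.move_straight(position, vel=0.15, attitude=None, contact_N=None): straight line of the TCP; attitude=None keeps the orientation; vel is the mean speed in m/s. With contact_N (N) it stops when the force on the tool has changed by that much, and returns True; else False.
- robot.move_joints(angles): joint-space move.
- robot.grip(opening, strength=None): opening from 0.0 (shut) to 1.0 (fully open); strength is the grip in N (None keeps the last); returns when the fingers have stopped.
- robot.sleep(seconds).
- robot.inverse_kinematics(position, orientation): joint angles nearest the present ones, or None.
- robot.sense(): the state.
- robot.grab_frame(name): name is "scene" or "top" or "wrist"; returns a dict with "image" (400x640x3 uint8, red, green, blue), "range_z" (400x640 float32, m along the optical axis (not along the pixel's ray), 0 where there is no reading), "fx", "fy", "cx", "cy" (pixels), "R" (3x3) and "t" (3): a world point X has camera coordinates R X + t. Camera axes: x right, y down, z forward; pixel columns grow to the right and rows downward; lengths in m; the calibration is good to about 2 mm. A picture is of the moment at which its call begins.
A pose or a line that the arm cannot do raises robot.IKError and nothing moves.
- robot.close_job(): hands the job in, once; it reports no verdict.
The state is a dict: "t": time; "joint_pos": joint angles; "joint_velocities": joint speeds; "effort": joint torques, N m; "tcp_pos": TCP position; "tcp_rot": TCP orientation; "wrist_force": force on the tool from outside, world axes, zero at the start; "torque": the same for the moment, N m; "opening": opening from 0.0 (shut) to 1.0 (fully open).
Only numpy, scipy, OpenCV 4.12 (cv2) and the standard library are available. Lean on these libraries where they do the work, as an engineer would, in place of code of your own. Each camera call takes 0.05 s, during which the arm holds its last target. There are 200 camera calls.

## Working session

There is one attempt and no reset: what is moved stays moved. The work goes in short steps, each a Python script; the robot and the scene stay as the last script left them, time stands still between calls to the robot, and variables do not carry over. Pictures are saved under pics/ and viewed, about 8 in all and at most 12, crops included, and the job is handed in when it is done.

```bash
ls; mkdir -p pics; cat > h.py <<'E'
import numpy as np, cv2
from plant import robot
def save(f,n,crop=None,s=1):
    im=f["image"][:,:,::-1]
    if crop: im=im[crop[1]:crop[3],crop[0]:crop[2]]
    cv2.imwrite("pics/"+n,cv2.resize(im,None,fx=s,fy=s))
def cloud(f):
    z=f["range_z"]; v,u=np.mgrid[:z.shape[0],:z.shape[1]]
    P=np.stack([(u-f["cx"])/f["fx"]*z,(v-f["cy"])/f["fy"]*z,z],-1)
    W=(P-f["t"])@f["R"]; W[z==0]=np.nan
    return W
E
python3 - <<'E'
from h import *
s=robot.sense(); print(s, robot.nose_length)
for n in("scene","top"):
    f=robot.grab_frame(n); save(f,n+"0.png"); np.savez("pics/"+n+"0.npz",**f)
    print(n,-f["R"].T@f["t"],f["R"][2])
E
```

```text
pics
{'t': 0.0, 'joint_pos': array([-1.25291904,  0.46946407, -0.04858912,  1.53371038,  0.02410364,
        1.14098182, -0.0822763 ]), 'joint_velocities': array([-1.25213229e-03, -6.08402736e-05, -7.55808124e-04, -9.89896416e-05,
       -1.19029480e-03,  5.61034084e-04,  3.14620101e-04]), 'effort': array([ 1.01252667e-04, -5.10315621e+01, -4.62656538e-02, -2.37720555e+01,
        1.07447189e-02,  7.50356092e-03, -7.38756938e-06]), 'tcp_pos': array([0.22919961, 0.63424862, 0.21993919]), 'tcp_rot': array([3.14151424e+00, 1.97628646e-03, 1.22407098e+00]), 'wrist_force': array([-0.25657484, -0.06031468,  0.47039779]), 'torque': array([-0.00388557,  0.02037025,  0.04634673]), 'opening': 0.9983767312031959} 0.011
scene [ 1.24415077 -0.27230364  0.75970099] [-0.72263205  0.28752031 -0.62859764]
top [0.32732344 0.01303774 1.4584227 ] [ 0.1543499  -0.0038289  -0.98800883]
```

View pics/scene0.png

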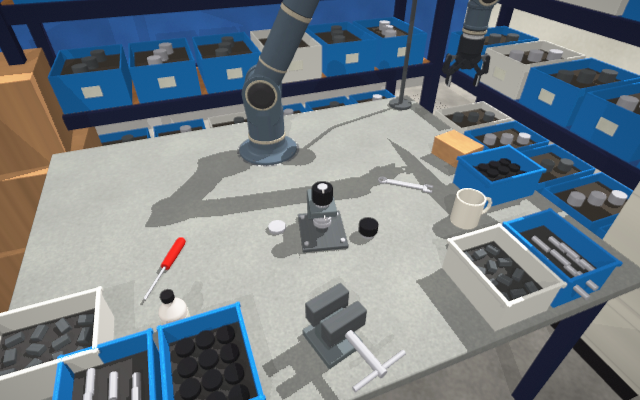

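View pics/top0.png

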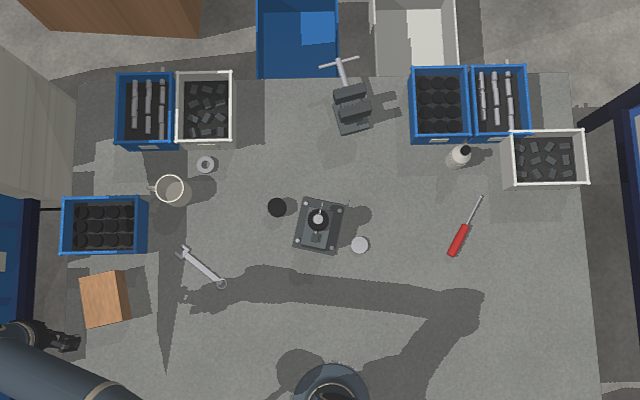

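The scene view shows the head at about (322,215), with the spare ring at (368,227) and the spare disc at (277,227). In the top view the ring is at (318,219), its mark pointing down, and the plate is rotated by about 10 degrees.

```bash
python3 - <<'E'
from h import *
def L(n): return dict(np.load(f"pics/{n}0.npz"))
for n in("top","scene"):
    f=L(n);W=cloud(f);im=f["image"].astype(int)
    c=W[219,318] if n=="top" else W[195,322]
    print(n,c)
    near=np.hypot(W[...,0]-c[0],W[...,1]-c[1])<.11
    z=W[...,2]
    for lo,hi in((.005,.02),(.098,.112),(.113,.122),(.145,.175)):
        m=near&(z>lo)&(z<hi)
        P=W[m]
        if len(P)<8: print(lo,len(P));continue
        r=cv2.minAreaRect(P[:,:2].astype(np.float32)*1000)
        print(lo,len(P),P.mean(0).round(4),"med z",np.median(P[:,2]).round(4),r)
    m=near&(z>.15)
    print("ring pts min/max",W[m].min(0),W[m].max(0))
    wh=m&(im.min(-1)>150); print("white mark",W[wh].mean(0),wh.sum())
    save(f,n+"_crop.png",(270,170,390,260),5)
E
```

```text
top [0.49174617 0.02240534 0.16251764]
0.005 1312 [0.4967 0.0173 0.0117] med z 0.0118 ((492.080322265625, 22.211273193359375), (212.26039123535156, 209.77235412597656), 89.43970489501953)
0.098 564 [0.4647 0.0282 0.1051] med z 0.1051 ((476.7373352050781, 26.45340347290039), (70.07658386230469, 105.90692138671875), 76.65398406982422)
0.113 53 [0.4505 0.0321 0.1169] med z 0.1168 ((458.0820617675781, 24.756572723388672), (36.782466888427734, 66.11770629882812), 12.111330032348633)
0.145 358 [0.4913 0.0224 0.16  ] med z 0.1604 ((491.6247253417969, 22.54790687561035), (52.38311767578125, 54.10322952270508), 88.66926574707031)
ring pts min/max [ 0.46577935 -0.00380509  0.15046281] [0.51864841 0.04857145 0.16720379]
white mark [0.49356801 0.02241179 0.16141453] 72
scene [0.51721897 0.01492496 0.15342294]
0.005 1324 [0.5146 0.0159 0.0136] med z 0.0137 ((523.0460205078125, 29.609146118164062), (186.27850341796875, 205.0238494873047), 74.69974517822266)
0.098 334 [0.5035 0.0149 0.1057] med z 0.1063 ((480.99725341796875, 26.296794891357422), (69.44635772705078, 113.54705810546875), 76.40571594238281)
0.113 22 [0.511  0.0165 0.1175] med z 0.1174 ((509.9999084472656, 17.781503677368164), (47.238468170166016, 17.744613647460938), 66.98365020751953)
0.145 313 [0.5006 0.0204 0.1589] med z 0.161 ((495.7795104980469, 22.796199798583984), (56.933292388916016, 54.24574661254883), 7.966333866119385)
ring pts min/max [ 0.46697919 -0.00451563  0.15025848] [0.52263979 0.05034984 0.16604672]
white mark [0.49572577 0.02373548 0.16320933] 56
```

View pics/top_crop.png

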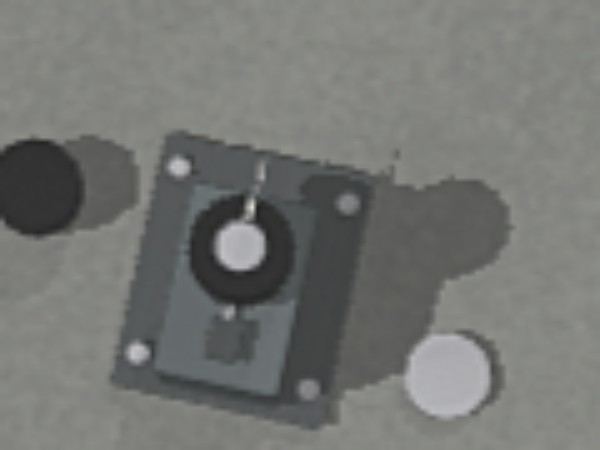

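The top crop confirms it: ring centre at crop (241,247), mark pointing along about -12°, block at (230,340). The head is at (0.492, 0.0225) with yaw about -13°. Next I check joint 7 over the yaws, go above the ring and take a close look.

```bash
python3 - <<'E'
from h import *
C=np.array([.4922,.0225])
best=None
for y in range(-180,181,30):
    q=robot.inverse_kinematics([*C,.135],[np.pi,0,np.radians(y)])
    print(y,None if q is None else np.round(q,2))
E
```

```text
-180 [ 0.77  0.54 -1.17  2.    0.6   1.    2.44]
-150 [-0.99  0.47  1.12  2.09 -0.55  0.91 -2.17]
-120 [-0.99  0.47  1.12  2.09 -0.55  0.91 -1.65]
-90 [-0.79  0.35  0.82  2.08 -0.34  0.84 -1.34]
-60 [-0.68  0.32  0.66  2.08 -0.26  0.83 -0.9 ]
-30 [-0.62  0.31  0.59  2.08 -0.23  0.82 -0.41]
0 [-0.57  0.3   0.52  2.07 -0.2   0.82  0.08]
30 [-0.51  0.29  0.46  2.07 -0.17  0.82  0.57]
60 [-0.46  0.28  0.39  2.07 -0.15  0.82  1.07]
90 [-0.4   0.28  0.32  2.06 -0.12  0.81  1.56]
120 [-0.34  0.28  0.25  2.06 -0.09  0.81  2.06]
150 [-0.23  0.27  0.12  2.06 -0.04  0.81  2.53]
180 [ 0.77  0.54 -1.17  2.    0.6   1.    2.44]
```

```bash
python3 - <<'E'
from h import *
robot.goto([.4922,.0225,.26],[np.pi,0,np.radians(105)])
s=robot.sense(); print(s["t"],s["tcp_pos"],s["tcp_rot"],s["joint_pos"],s["torque"])
f=robot.grab_frame("wrist"); save(f,"w1.png"); np.savez("pics/w10.npz",**f)
W=cloud(f); z=W[...,2]; im=f["image"].astype(int)
m=(z>.15)&(z<.17)&(np.hypot(W[...,0]-.492,W[...,1]-.0225)<.05)
P=W[m]; print(m.sum(), np.median(P,0), cv2.minEnclosingCircle((P[:,:2]*1000).astype(np.float32)))
m=(z>.1)&(z<.11); P=W[m]; print(m.sum(), np.median(P,0), cv2.minAreaRect((P[:,:2]*1000).astype(np.float32)))
E
```

```text
2.475 [0.49233052 0.02340957 0.25993443] [ 3.14157116e+00 -1.36585814e-04  1.83406551e+00] [-0.48772013  0.13003042  0.3962347   1.92219119 -0.05633766  1.09998912
  1.76514722] [ 0.02403511  0.00831387 -0.00233026]
2935 [0.49101658 0.02125189 0.16078553] ((493.4449462890625, 22.05877685546875), 28.431468963623047)
4111 [0.46140626 0.01509092 0.10533092] ((734.6224365234375, 1.43316650390625), (455.6479797363281, 509.1325988769531), 43.01859664916992)
```

View pics/w1.png

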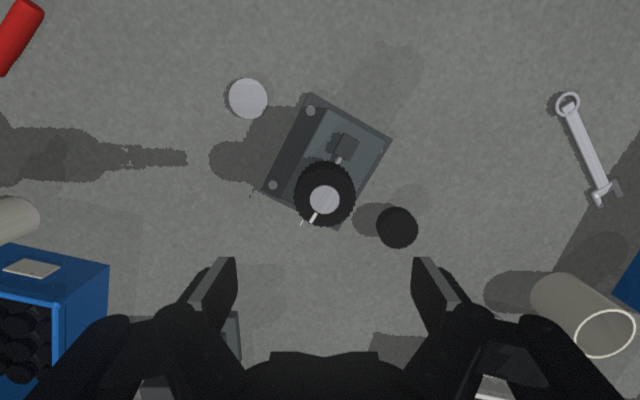

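The wrist view shows the ring at (324,193), mark toward (310,218), centred between the open fingers. Nothing stands in the fingers' way. I descend, grip and try a few small turns.

```bash
cat >> h.py <<'E'
def turn(deg):
    q=robot.sense()["joint_pos"] if turn.q is None else turn.q
    q=np.array(q); q[6]+=np.radians(deg); turn.q=q
    robot.move_joints(q); return robot.sense()
turn.q=None
def show(s): print(round(s["t"],2),"yaw",np.degrees(s["tcp_rot"][2]).round(2),"Tz",s["torque"][2].round(3),"F",s["wrist_force"].round(1),"p",s["tcp_pos"].round(4),"op",round(s["opening"],3))
E
python3 - <<'E'
from h import *
robot.move_straight([.4920,.0224,.136],vel=.12); show(robot.sense())
robot.grip(0.0,60); show(robot.sense())
for i in range(6): show(turn(-2))
E
```

```text
3.71 yaw 105.0 Tz -0.023 F [-0.5 -0.1 -0.2] p [0.4926 0.0224 0.1366] op 1.001
4.13 yaw 105.05 Tz -0.018 F [-3.9  2.7  9.5] p [0.492  0.0238 0.1373] op 0.601
4.38 yaw 103.09 Tz 0.018 F [-0.5  0.8  1. ] p [0.492  0.0239 0.1374] op 0.601
4.63 yaw 101.1 Tz 0.035 F [-2.6  1.5  3. ] p [0.492  0.0239 0.1374] op 0.6
4.88 yaw 99.11 Tz -0.047 F [-1.6  0.8  3.8] p [0.492  0.024  0.1374] op 0.595
5.13 yaw 97.12 Tz 0.033 F [-2.2  1.1  4.1] p [0.492  0.024  0.1374] op 0.601
5.38 yaw 95.12 Tz -0.093 F [-2.2  2.2  4.6] p [0.492  0.024  0.1374] op 0.601
5.63 yaw 93.1 Tz -0.052 F [-2.8  1.9  5.8] p [0.492  0.0241 0.1374] op 0.6
```

```bash
python3 - <<'E'
from h import *
log=[]
for i in range(80):
    s=turn(-2)
    T=s["torque"][2]
    if T>.15: 
        T=[T]
        for _ in range(4): robot.sleep(.05); T.append(robot.sense()["torque"][2])
        T=np.mean(T)
    log.append((s["t"],np.degrees(s["tcp_rot"][2]),T))
    if T>.22: break
    if abs(s["opening"]-.6)>.03 or np.linalg.norm(s["wrist_force"])>30: print("odd");break
for l in log: print("%.2f %.1f %.3f"%l)
show(robot.sense()); np.save("log.npy",log)
E
```

```text
5.88 91.2 -0.101
6.13 89.2 -0.083
6.38 87.2 0.039
6.63 85.2 -0.013
6.88 83.2 -0.027
7.13 81.2 -0.014
7.38 79.2 -0.036
7.63 77.2 -0.048
7.88 75.2 -0.007
8.13 73.2 -0.100
8.38 71.2 -0.057
8.63 69.1 -0.094
8.88 67.2 -0.026
9.13 65.2 0.034
9.38 63.2 0.005
9.63 61.2 0.008
9.88 59.2 0.012
10.13 57.2 0.032
10.38 55.2 -0.031
10.63 53.2 -0.079
10.88 51.2 -0.042
11.13 49.2 -0.114
11.38 47.2 -0.077
11.63 45.2 -0.052
11.88 43.2 0.040
12.13 41.2 -0.009
12.38 39.2 -0.033
12.63 37.2 -0.024
12.88 35.2 -0.034
13.13 33.2 0.007
13.38 31.2 0.029
13.63 29.2 0.167
14.08 27.3 0.340
14.28 yaw 27.29 Tz 0.323 F [-0.7  6.1  2.7] p [0.4926 0.0251 0.1375] op 0.604
```

The discs touched at yaw about 32°: torque climbs there at about 0.09 Nm/deg, and I stopped at 0.34 Nm. The clicks lie at about 105, 85, 65 and 45°. Four clicks back therefore ends at 105°, which I check against the torque swings while turning.

```bash
python3 - <<'E'
from h import *
while True:
    y=np.degrees(robot.sense()["tcp_rot"][2]); d=105-y
    if d<.3: break
    s=turn(min(2,d)); print("%.1f:%.3f"%(np.degrees(s["tcp_rot"][2]),s["torque"][2]),end=" ")
print(); show(robot.sense())
E
```

```text
29.3:0.307 31.2:0.122 33.2:0.049 35.2:0.036 37.2:0.054 39.2:0.019 41.2:0.036 43.2:0.036 45.2:0.083 47.2:0.023 49.2:-0.017 51.2:-0.023 53.2:-0.014 55.2:0.063 57.2:0.067 59.2:0.019 61.2:0.081 63.2:0.096 65.2:0.109 67.2:-0.008 69.2:-0.050 71.2:0.034 73.2:-0.020 75.2:0.088 77.2:-0.041 79.2:0.027 81.2:0.061 83.2:0.071 85.2:0.078 87.2:-0.017 89.2:-0.015 91.2:0.007 93.2:0.076 95.2:0.000 97.2:0.028 99.2:0.021 101.2:0.005 103.2:0.014 105.0:0.047 
24.03 yaw 105.01 Tz 0.047 F [-4.3  1.5  6.3] p [0.4921 0.0239 0.1374] op 0.603
```

Going back I crossed clicks at about 46, 66 and 86°, and I now stand at the fourth (about 106°). I release, rise straight up and look.

```bash
python3 - <<'E'
from h import *
robot.grip(1.0); show(robot.sense())
robot.move_straight([.4922,.0225,.26],vel=.12); show(robot.sense())
f=robot.grab_frame("wrist"); save(f,"w2.png",(230,60,450,270),3)
g=robot.grab_frame("scene"); save(g,"s2.png",(260,160,400,260),5)
a=dict(np.load("pics/w10.npz"))
for F in(a,f):
    W=cloud(F); c=np.array([.4922,.0222])
    # top of ring: white pixels farther than 14 mm from the axis
    m=(W[...,2]>.15)&(F["image"].min(-1)>150); d=W[m][:,:2]-c; r=np.hypot(*d.T); k=(r>.016)&(r<.03)
    print(k.sum(), np.degrees(np.arctan2(*d[k].mean(0)[::-1])), r[k].mean())
E
```

```text
24.48 yaw 105.07 Tz -0.058 F [-0.5  0.2 -0.1] p [0.493  0.0248 0.1375] op 1.0
25.65 yaw 105.09 Tz -0.02 F [-0.6 -0.8 -0.1] p [0.4917 0.0225 0.2592] op 1.003
30 -15.866099669796286 0.021110073489791503
31 -15.576850190562489 0.021350124083304965
```

View pics/w2.png

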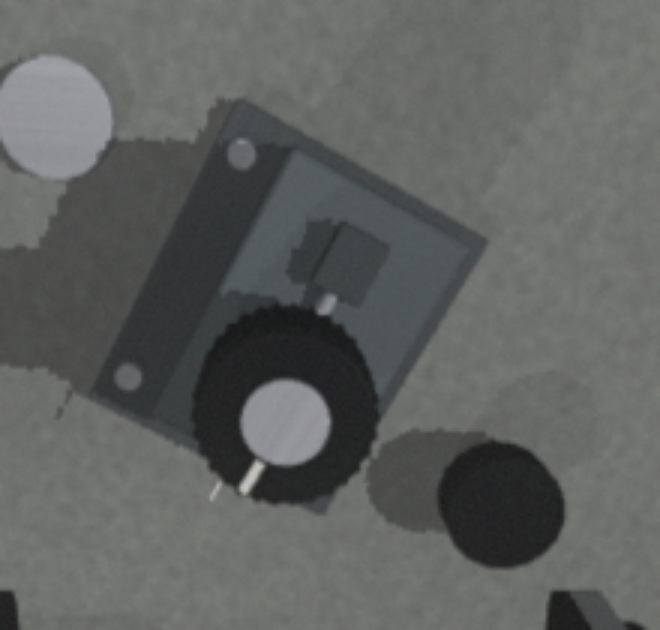

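View pics/s2.png

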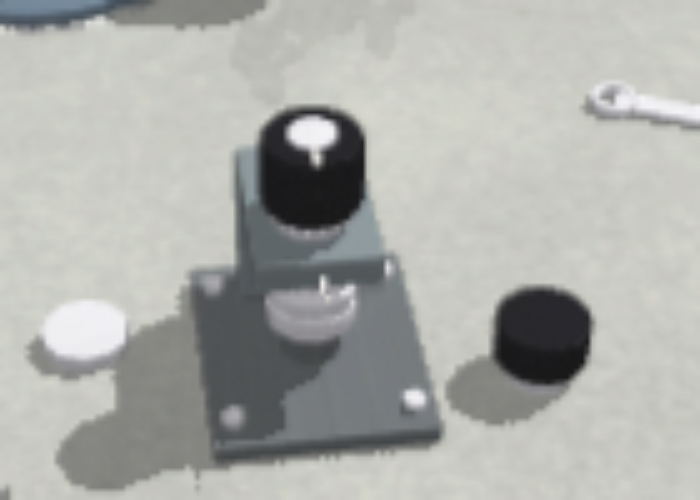

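The wrist crop shows the mark at (253,478) on the ring, back in a click and in line with the block. The scene crop shows the discs apart at (310,310), with the spare ring, spare disc and wrench undisturbed. Nothing is touching, so I hand it in.

```bash
python3 -c "
from h import *
robot.close_job(); show(robot.sense())"
```

```text
the job is handed in; nothing more can be done
the job is handed in; nothing more can be done
```

The gap is set. I turned the ring clockwise until it went stiff, then back four clicks and let go, and handed the job in at about 26 s of the 54 s allowed.

- **Touching:** I gripped the ring with 60 N and turned it about 78° in 2° steps. The discs touched after about 73° (tool yaw near 32°), where the torque began to climb at about 0.09 Nm per degree. I stopped at about 0.34 Nm, roughly 80 N between the discs.
- **Turning back:** I turned the ring back to yaw 105°. From the torque swings the clicks lie near 46, 66, 86 and 106°, so this is the fourth. The swings were noisy, about ±0.03 Nm. The fourth click was the one the ring started in.
- **After letting go:** The white mark stands at -15.6°, against -15.9° before I began, so the ring did not slip in the jaws and sits in a click. Tool forces were back to about zero, and the pictures show the discs apart and the nearby loose parts not moved.

**Gap:** The touch point fell between two clicks. The four clicks back are therefore about 73° from first contact, a gap of about 5.5 mm instead of an even 6 mm. I worked that out from the angle and did not measure the gap directly in the images.

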